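Make up the outreach kit tray

TASK

Make up the kit tray for the outreach round: put the temperature logger, the short carton and the glass vial each into the nest of the tray that is moulded for it, the logger and the carton lying flat on the nest's floor and the vial standing upright in its round well. Leave the calculator, the long carton and the dropper bottle, which look similar but do not belong in the kit, where they are. Mind the tall open shipping box that stands close behind the tray.

Things in the scene. Friction and masses are not known exactly. Their poses are not given: they have to be found in the camera images.
- logger_mid (a point): White temperature logger lying face up, display on top: a flat case 56 mm wide (its x), 95 mm long with its probe stub (its y), 20 mm high (z). The point is the middle of the case, 10 mm above its underside. Pinch it across the 56 mm width at mid-length. (Another one, far right beside the cold box and out of reach, is not meant.)
- carton_mid (a point): The short folded card carton, lying flat: 46 mm wide (x), 75 mm long (y), 33 mm high (z). The point is its centre, 16.5 mm above its underside. Pinch it across the 46 mm width.
- vial_mid (a point): Small glass vial with a crimped cap, standing: 21 mm diameter, 55 mm high. The point is on its axis, 27.5 mm above its underside; its z is the axis. Pinch it round the body.
- calculator_mid (a point): Pocket calculator lying flat, 112 mm (x) by 66 mm (y) by 15 mm; resembles the logger but is no part of the kit. The point is its centre.
- long_carton_mid (a point): The long folded card carton, 38 mm (x) by 110 mm (y) by 50 mm high: longer and taller than the short one, and no part of the kit. The point is its centre, 25 mm above its underside.
- bottle_mid (a point): Brown dropper bottle, standing, 33 mm diameter and 102 mm high: bigger than the vial and no part of the kit. The point is on its axis, 51 mm above its underside.
- box_corner (a point): Obstacle, never moves: foot of the nearest corner of the big open shipping box that stands behind the work. From here one wall, 295 mm high, runs 300 mm along the point's +x; the other, 175 mm high, 280 mm along its -y. It cannot be pushed.
- seat_logger (a point): Floor centre of the larger rectangular nest, 9 mm above the table. Inside 107 mm long (x), 72 mm wide (y): four L-shaped corners 12 mm high, long sides open over the middle 52 mm for the fingers. One of three inserts (117 x 90 mm) of a shallow tray, side by side along y, turned alike, in any order. The logger belongs here, long way along x, either way round.
- seat_carton (a point): Floor centre of the smaller rectangular nest, 9 mm above the table. Inside 91 mm long (x), 62 mm wide (y): four L-shaped corners 12 mm high, long sides open over the middle 46 mm for the fingers. One of three inserts (117 x 90 mm) of a shallow tray, side by side along y, turned alike, in any order. The short carton belongs here, long way along x, either way round.
- seat_vial (a point): Floor centre of the round well, 9 mm above the table. Inside 37 mm across; rim 8 mm high, closed all round: keep the fingers above it. One of three inserts (117 x 90 mm) of a shallow tray, side by side along y, turned alike, in any order. The tray's lip is 16 mm above the table. The vial belongs here, upright.
Things that resemble listed ones, but are neither listed nor needed, are in the scene too. What is meant by the part that bears vial_mid is not green, and is the smaller of those in its own colour.

How it is judged:
At the end, for the whole second after the job is handed in: Logger, short carton and vial within 15 mm of their nests' centres and 4 mm of the floor, tilt under 0.12 rad, at rest; logger and carton turned along the nest within 0.25 and 0.32 rad, either way round. Calculator, long carton and bottle within 20 mm of their starts (horizontal distance between logger_mid and seat_logger below 0.015 m and z of logger_mid in the frame of seat_logger between 0.006 and 0.014 m and angle between each of logger_mid, carton_mid, vial_mid's own z axis and vertical below 0.12 rad and linear speed of each of logger, carton, vial below 0.02 m/s and angle between the y axis of logger_mid and the x axis of seat_logger, either way round below 0.25 rad and horizontal distance between carton_mid and seat_carton below 0.015 m and z of carton_mid in the frame of seat_carton between 0.0125 and 0.0205 m and angle between the y axis of carton_mid and the x axis of seat_carton, either way round below 0.32 rad and horizontal distance between vial_mid and seat_vial below 0.015 m and z of vial_mid in the frame of seat_vial between 0.0235 and 0.0315 m and distance of each of calculator_mid, long_carton_mid, bottle_mid from where it was at the start of the episode below 0.02 m); the robot touches nothing.
It also fails if it takes over 75 s, if anything falls off the work surface, if the arm or the gripper's body presses on something with over 40 N, if the wrist force passes 120 N, or if a joint passes its speed limit or range.

ROBOT

A 6-joint arm with a two-finger parallel gripper is mounted at the origin on a cart in front of the work surface, level with it; the furniture and walls round the work are solid. World frame = base frame: x ahead of the robot, y to its left, z up, the work surface at z = 0. Lengths are in m, angles in rad, forces in N, time in s.
With the tool pointing down it reaches from about 0.35 to 0.975 m from the base axis. Payload 4.9 kg.
Tool frame: the origin (TCP) lies where the fingers leave the gripper's body, on its centre line; the fingertips stand 73 mm ahead of it and the grasp point (between the pads) lies 54 mm ahead of it; z points along the fingers, y is the line along which they close (so a half turn about z gives the same grasp; the last joint's range is limited). The gripper opens to 85 mm and grips with 20 to 120 N. Pads are 22 mm wide; open, the fingers measure 114 mm over their backs; the gripper's body (76 mm by 85 mm) begins 54 mm behind the grasp point. The pads swing forward as they close: fully open they stand 13 mm farther back than shut.
Start: joints at [-1.378, 0.053, 1.613, -0, 1.476, -0.119], TCP at [0.192, -0.595, 0.304] pointing down, gripper open.
Joint ranges: [-3.01, 3.01], [-1.01, 2.22], [0.06, 2.58], [-1.02, 4.17], [0.09, 2.62], [-3.14, 3.14]. Speed limits (rad/s): [2.57, 2.57, 3.14, 3.14, 3.14, 3.14].

INTERFACE

Orientations are given as a unit quaternion [w, x, y, z].
In Python, from plant import arm, imaging, finder gives the robot as it stands.
- The arm moves only by the tool drive_tool, never from a script. Its arguments are lists of equal length, an entry for each row: "translation": the shift along the tool's x, y, z in m, a list of three; "rot": the turn, a rotation vector about the tool's x, y, z in degrees, a list of three; "claw": the finger opening in m, from 0 to 0.0854. A call has 1 to 8 rows; each row shifts and turns the commanded pose from where the row before left it, along the tool's axes as they then stand; what a row does not reach is not made up. A row lasts 1/10 s, in which the tool goes at most 50 mm and 8.59 degrees, less where a joint would pass 70% of its speed; a pose out of reach is approached as far as the arm can. A call is refused whole if a number of a shift passes 0.05 or a number of a turn 8.59, either way. A call with a gripper value outside its range is refused whole. The fingers move at their own pace and stop on an object; "squeeze" is the grip in N (left out, the last holds). Time passes only in rows, so rows that do not move let the fingers close. It gives the time, the measured TCP pose, the force, the opening and the grip force at its end, in the units of the state.
- arm.read_state(): the state, without advancing time (a new reading comes with each control period).
- imaging.camera(name): name is "side" or "top" or "wrist"; returns (picture, depth): 480x640x3 uint8, red, green, blue; 480x640 float32, m along the optical axis (not along the pixel's ray), 0 where there is no reading.
- imaging.calibration(name): a dict with "intrinsics" (3x3 intrinsics, pixels), "extrinsics" (4x4, takes a point from world to camera coordinates). Camera axes: x right, y up, looking along -z (the intrinsics and any distortion apply to the point x, -y, -z); pixel columns grow to the right and rows downward; lengths in m; the calibration is good to about 2 mm. A picture is of the moment at which its call begins: read the wrist's pose just before it. calibration takes no time and is no camera call; for the wrist camera it gives the pose at the moment of the call.
- arm.sign_off(): hands the job in; it is judged then, once.
Trained networks look in the newest picture that a camera, given by its name, has taken for a name from the list of things; names that differ only in an ending like _2 or _b are one class to them, and where a whole thing is asked for, a point or a joint stands for the part that bears it (a point fixed in the world has none). Each returns a list of dicts, best first, with "p" (0 to 1); they miss things now and then, are a little off and sometimes report something else, mostly with a low value. They report only what shows in the picture. A call takes as long as a camera call. They do not tell look-alikes from the thing itself.
- finder.look_for(name, camera): "position" ([x, y, z] in m, in world coordinates, good to about 4 mm: the middle of the surface that is visible of it).
- finder.masks_of(name, camera): "mask" (480x640 bool, what is visible of it).
The state is a dict: "clock": time; "joints": joint angles; "joint_vel": joint speeds; "joint_efforts": joint torques, N m; "tcp_pos": TCP position; "tool_rot": TCP orientation; "contact_force": force on the tool from outside, world axes, zero at the start; "ft_torque": the same for the moment, N m; "finger_gap": finger opening in m; "grasp_force": force on a finger pad.
Only numpy, scipy, OpenCV 4.12 (cv2) and the standard library are available. Lean on these libraries where they do the work, as an engineer would, in place of code of your own. Each camera call takes 0.05 s, during which the arm holds its last target. There are 200 camera calls.

## Working session

There is one attempt and no reset: what is moved stays moved. The work goes in short steps, Python scripts to look and compute and a tool call to move; the robot and the scene stay as the last step left them, time stands still between calls to the robot, and variables do not carry over. Pictures are saved under pics/ and viewed, at most 14 in all, crops included, and the job is handed in when it is done.

Besides the shell and the picture viewer there is one more tool, called as name(argument=value, ...), one argument or row to a line, values as JSON. drive_tool: Moves the arm, as the interface text tells. Its arguments: {"type":"object","properties":{"translation":{"type":"array"},"rot":{"type":"array"},"claw":{"type":"array"},"squeeze":{"type":"number"}},"required":["translation","rot","claw"]}

```bash
mkdir -p pics; cat > h.py <<'E'
import numpy as np, cv2
from plant import arm, imaging, finder
def save(n,img): cv2.imwrite(f'pics/{n}.png',img[...,::-1])
def world(name,depth,cal=None):
    c=cal or imaging.calibration(name);K=np.array(c['intrinsics']);E=np.linalg.inv(np.array(c['extrinsics']))
    v,u=np.mgrid[:480,:640];x=(u-K[0,2])/K[0,0]*depth;y=(v-K[1,2])/K[1,1]*depth
    P=np.stack([x,-y,-depth,np.ones_like(depth)],-1)
    return (P@E.T)[...,:3]
def proj(name,p):
    c=imaging.calibration(name);K=np.array(c['intrinsics']);q=np.array(c['extrinsics'])@np.append(p,1);q=q[:3]*[1,-1,-1];r=K@q;return r[:2]/r[2]
E
python3 - <<'E'
from h import *
print(arm.read_state())
for n in ['top','side']:
    im,d=imaging.camera(n);save(n,im);np.save(n+'_d.npy',d);c=imaging.calibration(n);print(n,c)
    for k in ['logger_mid','carton_mid','vial_mid','calculator_mid','long_carton_mid','bottle_mid','box_corner','seat_logger','seat_carton','seat_vial']:
        r=finder.look_for(k,n);print(k,[(round(x['p'],2),np.round(x['position'],3).tolist(),proj(n,x['position']).astype(int).tolist()) for x in r[:4]])
E
```

```text
{'clock': 0.0, 'joints': array([-1.37796474e+00,  5.33223185e-02,  1.61430656e+00,  1.14650356e-05,
        1.47595286e+00, -1.18996514e-01]), 'joint_vel': array([ 0.00083747,  0.0012405 ,  0.00046219,  0.001369  , -0.00058728,
       -0.00080315]), 'joint_efforts': array([-5.41773752e-04, -3.93679869e+01, -3.70176566e+01, -1.12606640e-04,
        7.24849873e-03,  3.41394966e-06]), 'tcp_pos': array([ 0.19166317, -0.59439142,  0.30267676]), 'tool_rot': array([-9.94074135e-04,  9.87869604e-01,  1.55282506e-01, -3.10053449e-05]), 'contact_force': array([ 0.4282606 , -1.70757284,  1.80941382]), 'ft_torque': array([ 0.02178786, -0.01907204,  0.02198019]), 'grasp_force': 0.0, 'finger_gap': 0.08525681297881531}
top {'intrinsics': array([[601.02288182,   0.        , 311.4606115 ],
       [  0.        , 601.02288182, 240.36310891],
       [  0.        ,   0.        ,   1.        ]]), 'extrinsics': array([[ 0.06139809, -0.99810257,  0.00464007, -0.12983243],
       [ 0.97735294,  0.06106361,  0.20261409, -0.5616388 ],
       [-0.20251298, -0.00790514,  0.97924767, -1.25270322],
       [ 0.    
[... 1042 characters left out ...]
       ,  0.        ,  0.        ,  1.        ]])}
logger_mid [(0.85, [0.445, -0.377, 0.019], [348, 353])]
carton_mid [(0.89, [0.611, -0.344, 0.026], [421, 309])]
vial_mid [(0.89, [0.616, -0.444, 0.043], [471, 325]), (0.85, [0.548, -0.441, 0.029], [434, 346]), (0.68, [0.485, -0.448, 0.027], [404, 363])]
calculator_mid []
long_carton_mid [(0.89, [0.707, -0.337, 0.038], [460, 287])]
bottle_mid [(0.7, [0.709, -0.338, 0.035], [461, 289]), (0.52, [0.423, 0.159, 0.01], [208, 250])]
box_corner [(0.61, [0.423, 0.163, 0.012], [207, 249])]
seat_logger [(0.68, [0.49, -0.164, 0.011], [302, 295])]
seat_carton [(0.83, [0.51, -0.237, 0.01], [334, 308])]
seat_vial [(0.6, [0.391, -0.064, 0.007], [231, 290])]
```

View pics/top.png

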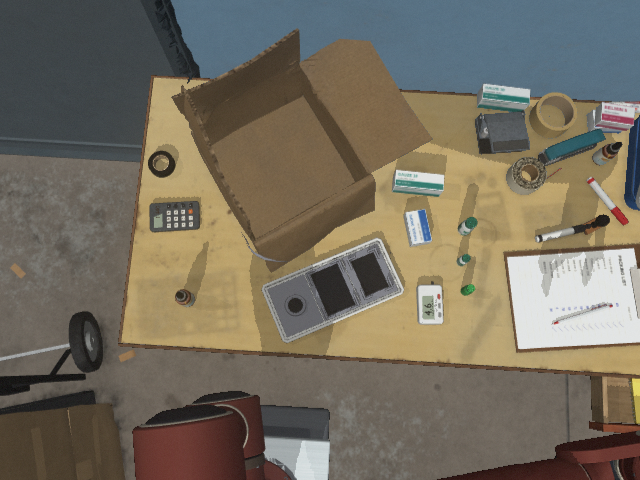

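View pics/side.png

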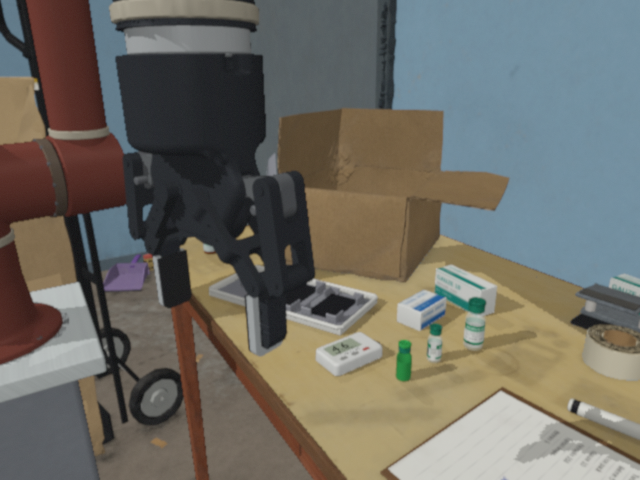

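Top view: the logger is at (430,303), with the calculator at (175,216) as its look-alike. The short blue carton is at (417,227) and the long green carton at (418,182). The three vial candidates in the side view are a large white one (475,323), a small white one (434,343) and an all-green one (403,360). By the description I choose the small white one. The dropper bottle is at (184,297). The tray's well is on the left, with two rectangular nests to its right. Next is a close crop to check the vial choice, plus measurements.

```bash
cat > m.py <<'E'
from h import *
def rect(name,k,zmin,zmax,near=None,im=None):
    im,d=imaging.camera(name);W=world(name,d)
    for r in finder.masks_of(k,name)[:3]:
        m=r['mask']&(d>0);P=W[m];z=P[:,2];P=P[(z>zmin)&(z<zmax)]
        if len(P)<15: continue
        (c,s,a)=cv2.minAreaRect((P[:,:2]*1000).astype(np.float32))
        s=list(s)
        if s[0]<s[1]: s=s[::-1];a+=90
        print(k,name,round(r['p'],2),'c',np.round(c,1),'size',np.round(s,1),'long-axis deg',round(((a+90)%180)-90,1),'z95',round(np.percentile(z,95),4),'med',np.round(np.median(P,0),4),len(P))
E
python3 - <<'E'
from m import *
rect('top','logger_mid',.01,.04);rect('top','carton_mid',.022,.05);rect('top','vial_mid',.03,.09)
rect('side','vial_mid',.0,.09)
rect('top','long_carton_mid',.04,.07)
for k in ['seat_logger','seat_carton','seat_vial']: rect('top',k,-.01,.05)
a=cv2.imread('pics/top.png')[225:350,255:410];b=cv2.imread('pics/side.png')[270:390,370:510]
a=cv2.resize(a,(400,323),interpolation=2);b=cv2.resize(b,(377,323),interpolation=2)
cv2.imwrite('pics/crop1.png',np.hstack([a,b]))
# height map of tray and box foot
d=np.load('top_d.npy');W=world('top',d)
z=W[...,2];t=(z>.004)&(z<.03)&(W[...,0]>.3)&(W[...,0]<.6)&(W[...,1]>-.32)&(W[...,1]<.02)
n,l,s,c=cv2.connectedComponentsWithStats(t.astype(np.uint8))
i=1+np.argmax(s[1:,4]);P=W[l==i];print('tray',cv2.minAreaRect((P[:,:2]*1000).astype(np.float32)),np.percentile(P[:,2],[5,50,95]))
E
```

```text
carton_mid top 0.57 c [ 621.  -331.3] size [75.6 47.8] long-axis deg 13.2 z95 0.0371 med [ 0.6198 -0.3302  0.0331] 709
vial_mid top 0.59 c [ 625.8 -436.1] size [26.2 26.1] long-axis deg -26.2 z95 0.0788 med [ 0.6229 -0.4336  0.0695] 191
vial_mid top 0.53 c [ 484.6 -440.8] size [16.8 15.2] long-axis deg -9.8 z95 0.0576 med [ 0.4841 -0.4394  0.0517] 71
vial_mid side 0.95 c [ 559.3 -435.9] size [34.4 17.7] long-axis deg 1.7 z95 0.0556 med [ 0.5481 -0.4393  0.0311] 497
vial_mid side 0.8 c [ 666.2 -410.1] size [128.1  32. ] long-axis deg 39.4 z95 0.0773 med [ 0.6197 -0.4458  0.0428] 988
vial_mid side 0.77 c [ 506.6 -423.9] size [78.4 24.1] long-axis deg 50.4 z95 0.0555 med [ 0.4826 -0.4495  0.0314] 579
long_carton_mid top 0.78 c [ 723.  -327.4] size [110.9  41.3] long-axis deg 87.5 z95 0.0539 med [ 0.722  -0.3264  0.05  ] 858
seat_logger top 0.93 c [ 471.6 -147.2] size [120.4  90.3] long-axis deg 26.6 z95 0.019 med [ 0.4709 -0.1476  0.0094] 2052
seat_carton top 0.85 c [ 511.1 -228.8] size [116.1  91.1] long-axis deg 25.7 z95 0.0186 med [ 0.5096 -0.2283  0.0093] 2004
seat_carton top 0.61 c [431.9 165.4] size [38.2 18.4] long-axis deg 6.1 z95 0.0972 med [0.4233 0.1595 0.0252] 79
seat_vial top 0.88 c [430.3 -66. ] size [119.4  90.3] long-axis deg 26.9 z95 0.015 med [ 0.4291 -0.0668  0.0091] 2063
seat_vial top 0.61 c [432.1 179.7] size [49.5 35.5] long-axis deg 67.4 z95 0.0974 med [0.424  0.1605 0.0224] 87
seat_vial top 0.38 c [ 625.2 -333.4] size [84.7 58.7] long-axis deg 11.4 z95 0.037 med [ 0.6184 -0.3281  0.0322] 818
tray ((472.0746154785156, -147.65847778320312), (144.89193725585938, 299.3569641113281), 26.69405746459961) [0.00505522 0.00990748 0.01868155]
```

View pics/crop1.png

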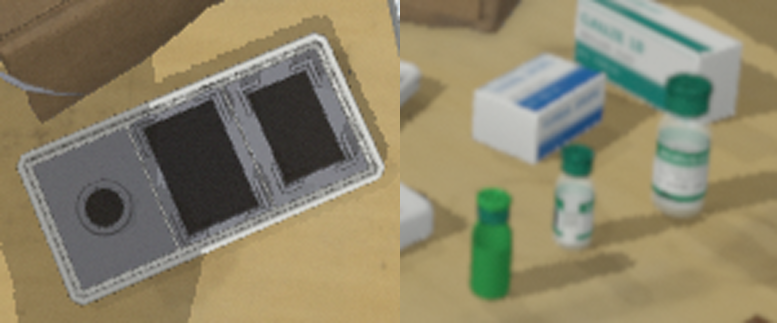

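Checked: the vial I want is the small white one with the green cap at side (434,343), world about (0.548,-0.44). The middle nest is the larger one (logger), the right one takes the carton, and the left is the well. Now the logger's pose and the box clearance.

```bash
cat >> m.py <<'E'
def tips(): s=arm.read_state();return s
def togo(x,y,zg,psi=None):
    """print tool-axis shift so that the grasp point lands on x,y,zg; psi = tool-x yaw deg"""
    from scipy.spatial.transform import Rotation as R
    s=arm.read_state();q=s['tool_rot'];M=R.from_quat([q[1],q[2],q[3],q[0]]).as_matrix()
    yaw=np.degrees(np.arctan2(M[1,0],M[0,0]))
    d=np.array([x,y,zg+.054])-s['tcp_pos']
    print('t',round(s['clock'],2),'tcp',np.round(s['tcp_pos'],4),'yaw',round(yaw,1),'j6',round(s['joints'][5],2),'tilt',np.round(M[:,2],3),'shift mm',np.round(1000*M.T@d,1),
      '' if psi is None else ('turn z deg',round(-((psi-yaw+90)%180-90),1)),'gap',round(s['finger_gap'],4),'F',np.round(s['contact_force'],1))
    # shift in axes after yaw
    if psi is not None:
        p=yaw+((psi-yaw+90)%180-90);p=np.radians(p);c,n=np.cos(p),np.sin(p);print('  shift in turned axes',np.round(1000*np.array([c*d[0]+n*d[1],n*d[0]-c*d[1],-d[2]]),1))
E
python3 - <<'E'
from m import *
d=np.load('top_d.npy');W=world('top',d)
z=W[...,2];t=(z>.012)&(z<.03)&(W[...,0]>.37)&(W[...,0]<.54)&(abs(W[...,1]+.365)<.055)
P=W[t];print('logger',cv2.minAreaRect((P[:,:2]*1000).astype(np.float32)),np.median(P,0),t.sum())
# box in tray frame
c=np.radians(26.6);R=np.array([[np.cos(c),np.sin(c)],[-np.sin(c),np.cos(c)]])
b=(z>.05)&(W[...,0]<.9)&(W[...,1]>-.3)&(W[...,1]<.1)&(W[...,0]>.45)
q=(W[b][:,:2]-[.4716,-.1475])@R.T
for y0 in range(-160,160,40):
    k=(q[:,1]*1000>y0)&(q[:,1]*1000<y0+40)
    if k.any(): print('tray-y',y0,'min tray-x of box',round(1000*np.percentile(q[k,0],2)))
E
python3 -c "
from m import *
togo(.455,-.363,.13,None)"
```

```text
logger ((453.3575134277344, -363.8164367675781), (92.86128234863281, 55.474853515625), 4.047738552093506) [ 0.45009585 -0.36353383  0.01888154] 956
tray-y -160 min tray-x of box 132
tray-y -120 min tray-x of box 127
tray-y -80 min tray-x of box 120
tray-y -40 min tray-x of box 111
tray-y 0 min tray-x of box 104
tray-y 40 min tray-x of box 96
tray-y 80 min tray-x of box 85
tray-y 120 min tray-x of box 106
t 1.9 tcp [ 0.1917 -0.5949  0.3039] yaw 17.9 j6 -0.12 tilt [-0.  0. -1.] shift mm [ 321.7 -139.9  119.9]  gap 0.0852 F [ 0.6  0.1 -0.1]
```

drive_tool(
  translation=[
    [0.03,-0.032,0.014],
    [0.03,-0.032,0.014],
    [0.035,-0.025,0.015],
    [0.035,-0.025,0.015],
    [0.035,-0.025,0.015],
    [0.035,-0.025,0.015],
    [0.035,-0.025,0.015],
    [0.035,-0.025,0.015],
  ],
  rot=[
    [0,0,7],
    [0,0,7],
    [0,0,0],
    [0,0,0],
    [0,0,0],
    [0,0,0],
    [0,0,0],
    [0,0,0],
  ],
  claw=[0.085,0.085,0.085,0.085,0.085,0.085,0.085,0.085],
)

```text
clock: 2.7
tcp_pos: [0.4345, -0.353, 0.1856]
tool_rot: [0.0, 0.999, 0.034, 0.0]
contact_force: [0.5, -0.8, -1.0]
finger_gap: 0.0848
grasp_force: 0.0
```

```bash
python3 - <<'E'
from m import *
togo(.453,-.364,.012,4)
im,d=imaging.camera('wrist');save('w1',im);c=imaging.calibration('wrist');E=np.linalg.inv(np.array(c['extrinsics']));print('cam at',E[:3,3].round(3))
W=world('wrist',d);z=W[...,2];t=(z>.012)&(z<.035)&(W[...,0]>.37)&(W[...,0]<.54)&(abs(W[...,1]+.365)<.055)
P=W[t];print('logger',cv2.minAreaRect((P[:,:2]*1000).astype(np.float32)),np.median(P,0),t.sum())
togo(.453,-.364,.012,4)
E
```

```text
t 2.7 tcp [ 0.4345 -0.353   0.1856] yaw 3.9 j6 0.69 tilt [ 0.    -0.001 -1.   ] shift mm [ 17.6  12.1 119.6] ('turn z deg', np.float64(-0.1)) gap 0.0848 F [ 0.5 -0.8 -1. ]
  shift in turned axes [ 17.7  12.2 119.6]
cam at [ 0.514 -0.343  0.253]
logger ((456.2949523925781, -357.5108337402344), (85.79652404785156, 54.235992431640625), 4.129838943481445) [ 0.46019368 -0.3571792   0.01569483] 10661
t 2.75 tcp [ 0.4372 -0.3483  0.1826] yaw 4.1 j6 0.69 tilt [ 0.001  0.006 -1.   ] shift mm [ 14.5  17.4 116.6] ('turn z deg', np.float64(0.1)) gap 0.0848 F [ 0.3  4.4 -0.4]
  shift in turned axes [ 14.7  16.8 116.6]
```

View pics/w1.png

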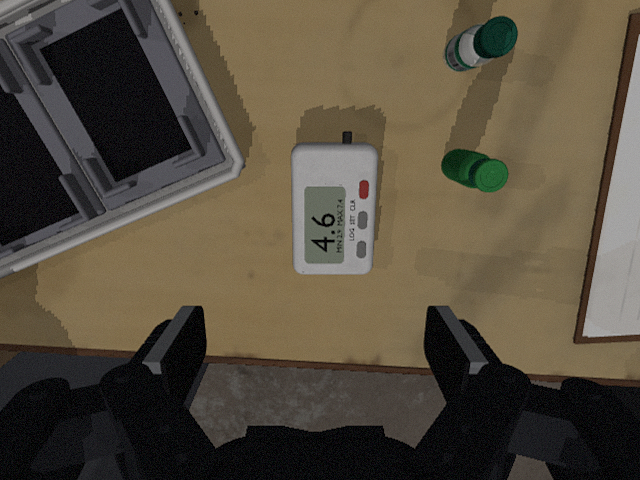

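The wrist view shows the logger at (335,210) with its stub at +x. The camera sits on the tool's +x side, which would come close to the box at the tray, so I'm turning the tool half round and keeping it that way.

drive_tool(
  translation=[
    [0,0,0],
    [0,0,0],
    [0,0,0],
    [0,0,0],
    [0,0,0],
    [0,0,0],
    [0,0,0],
    [0,0,0],
  ],
  rot=[
    [0,0,-8.5],
    [0,0,-8.5],
    [0,0,-8.5],
    [0,0,-8.5],
    [0,0,-8.5],
    [0,0,-8.5],
    [0,0,-8.5],
    [0,0,-8.5],
  ],
  claw=[0.085,0.085,0.085,0.085,0.085,0.085,0.085,0.085],
)

```text
clock: 3.55
tcp_pos: [0.4333, -0.3544, 0.186]
tool_rot: [0.0, 0.808, 0.589, -0.0]
contact_force: [0.5, -0.5, -0.1]
finger_gap: 0.0849
grasp_force: 0.0
```

drive_tool(
  translation=[
    [0,0,0],
    [0,0,0],
    [0,0,0],
    [0,0,0],
    [0,0,0],
    [0,0,0],
    [0,0,0],
    [0,0,0],
  ],
  rot=[
    [0,0,-8.5],
    [0,0,-8.5],
    [0,0,-8.5],
    [0,0,-8.5],
    [0,0,-8.5],
    [0,0,-8.5],
    [0,0,-8.5],
    [0,0,-8.5],
  ],
  claw=[0.085,0.085,0.085,0.085,0.085,0.085,0.085,0.085],
)

```text
clock: 4.35
tcp_pos: [0.4333, -0.3544, 0.186]
tool_rot: [0.0, 0.34, 0.94, -0.0]
contact_force: [-0.2, -0.2, -0.2]
finger_gap: 0.0847
grasp_force: 0.0
```

drive_tool(
  translation=[
    [0,0,0],
    [0,0,0],
    [0,0,0],
    [0,0,0],
    [0,0,0],
    [0,0,0],
    [0,0,0],
    [0,0,0],
  ],
  rot=[
    [0,0,-8.5],
    [0,0,-8.5],
    [0,0,-8.5],
    [0,0,-8.5],
    [0,0,-8.5],
    [0,0,-1.5],
    [0,0,0],
    [0,0,0],
  ],
  claw=[0.085,0.085,0.085,0.085,0.085,0.085,0.085,0.085],
)

```text
clock: 5.15
tcp_pos: [0.4333, -0.3543, 0.1859]
tool_rot: [0.0, -0.033, 0.999, -0.0]
contact_force: [0.2, -0.2, -0.5]
finger_gap: 0.0851
grasp_force: 0.0
```

```bash
python3 - <<'E'
from m import *
im,d=imaging.camera('wrist')
W=world('wrist',d);z=W[...,2];t=(z>.015)&(z<.035)&(W[...,0]>.37)&(W[...,0]<.54)&(abs(W[...,1]+.365)<.055)
P=W[t];print('logger',cv2.minAreaRect((P[:,:2]*1000).astype(np.float32)),np.median(P,0),t.sum(), P.min(0),P.max(0))
togo(.4495,-.364,.012,4)
E
```

```text
logger ((452.0726318359375, -363.6741638183594), (85.91360473632812, 54.25206756591797), 3.9191737174987793) [ 0.44823881 -0.36370981  0.01877219] 9332 [ 0.40791589 -0.39256901  0.01500634] [ 0.49612246 -0.33439341  0.02138661]
t 5.2 tcp [ 0.4333 -0.3543  0.1859] yaw -176.2 j6 -2.46 tilt [ 0. -0. -1.] shift mm [-15.5 -10.7 119.9] ('turn z deg', np.float64(-0.2)) gap 0.0847 F [-0.5  0.2 -0.7]
  shift in turned axes [-15.5 -10.8 119.9]
```

drive_tool(
  translation=[
    [-0.018,-0.0105,0.03],
    [0,0,0.04],
    [0,0,0.027],
    [0,0,0.015],
    [0,0,0],
    [0,0,0],
    [0,0,0],
    [0,0,0],
  ],
  rot=[
    [0,0,0],
    [0,0,0],
    [0,0,0],
    [0,0,0],
    [0,0,0],
    [0,0,0],
    [0,0,0],
    [0,0,0],
  ],
  claw=[0.085,0.085,0.085,0.085,0.085,0.04,0.04,0.04],
  squeeze=40,
)

```text
clock: 6.0
tcp_pos: [0.4532, -0.3649, 0.0766]
tool_rot: [0.002, -0.034, 0.999, -0.002]
contact_force: [-0.2, -0.2, -0.1]
finger_gap: 0.0526
grasp_force: 41.7
```

drive_tool(
  translation=[
    [0,0,0],
    [0,0,0],
    [0,0,0],
    [0,0,0],
    [0,0,0],
    [0,0,-0.02],
    [0,0,-0.02],
    [0,0,-0.02],
  ],
  rot=[
    [0,0,0],
    [0,0,0],
    [0,0,0],
    [0,0,0],
    [0,0,0],
    [0,0,0],
    [0,0,0],
    [0,0,0],
  ],
  claw=[0.04,0.04,0.04,0.04,0.04,0.04,0.04,0.04],
)

```text
clock: 6.8
tcp_pos: [0.4519, -0.3634, 0.1349]
tool_rot: [0.0, -0.034, 0.999, -0.0]
contact_force: [-0.5, 0.4, -0.8]
finger_gap: 0.0526
grasp_force: 42.2
```

```bash
python3 - <<'E'
from m import *
im,d=imaging.camera('side');save('s2',im)
togo(.4716,-.1475,.06,26.6)
E
```

```text
t 6.85 tcp [ 0.4535 -0.365   0.139 ] yaw -176.1 j6 -2.44 tilt [ 0.005 -0.005 -1.   ] shift mm [-32.7 215.9  24. ] ('turn z deg', np.float64(-22.7)) gap 0.0527 F [ 1.7 -2.   2.1]
  shift in turned axes [-113.6  186.4   25. ]
```

View pics/s2.png

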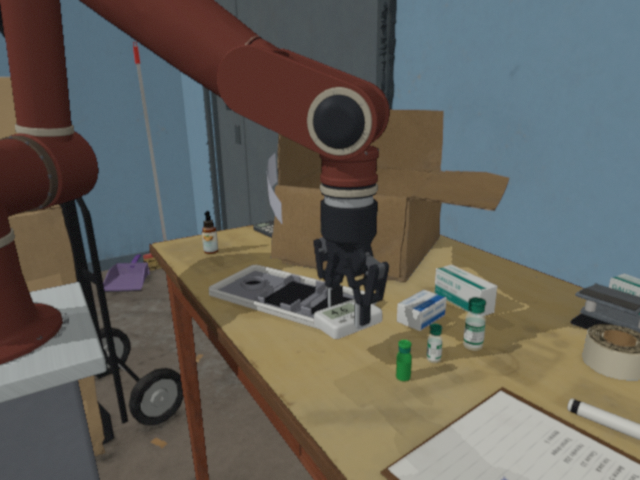

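The logger is held level at (350,315). Now over to the middle nest.

drive_tool(
  translation=[
    [0,0,0],
    [0,0,0],
    [0,0,0],
    [-0.023,0.037,0],
    [-0.023,0.037,0],
    [-0.023,0.037,0],
    [-0.023,0.037,0],
    [-0.022,0.036,0],
  ],
  rot=[
    [0,0,-7.6],
    [0,0,-7.6],
    [0,0,-7.5],
    [0,0,0],
    [0,0,0],
    [0,0,0],
    [0,0,0],
    [0,0,0],
  ],
  claw=[0.04,0.04,0.04,0.04,0.04,0.04,0.04,0.04],
)

```text
clock: 7.65
tcp_pos: [0.4714, -0.1463, 0.1337]
tool_rot: [0.0, -0.23, 0.973, -0.0]
contact_force: [0.5, 0.4, -0.8]
finger_gap: 0.0526
grasp_force: 42.3
```

drive_tool(
  translation=[
    [0,0,0],
    [0,0,0],
    [0,0,0],
  ],
  rot=[
    [0,0,0],
    [0,0,0],
    [0,0,0],
  ],
  claw=[0.04,0.04,0.04],
)

```text
clock: 7.95
tcp_pos: [0.4718, -0.1488, 0.134]
tool_rot: [0.0, -0.229, 0.973, -0.0]
contact_force: [0.1, 0.1, -0.4]
finger_gap: 0.0527
grasp_force: 42.3
```

```bash
python3 - <<'E'
from m import *
im,d=imaging.camera('wrist');save('w3',im)
togo(.4716,-.1475,.03,26.6)
W=world('wrist',d);m=(d>0)&(W[...,2]>.004)&(W[...,2]<.03)
c=np.radians(26.6);R=np.array([[np.cos(c),np.sin(c)],[-np.sin(c),np.cos(c)]])
q=(W[...,:2]-[.4716,-.1475])@R.T*1000
print('tray pts x',np.percentile(q[m][:,0],[.5,99.5]),'y',np.percentile(q[m][:,1],[.5,99.5]))
E
```

```text
t 8.0 tcp [ 0.4717 -0.1491  0.134 ] yaw -153.5 j6 -2.49 tilt [ 0. -0. -1.] shift mm [-0.6  1.5 50. ] ('turn z deg', np.float64(-0.1)) gap 0.0525 F [ 0.4  0.3 -0.8]
  shift in turned axes [-0.6  1.5 50. ]
tray pts x [-68.4106257   64.67753497] y [-143.70058199  143.32059411]
```

View pics/w3.png

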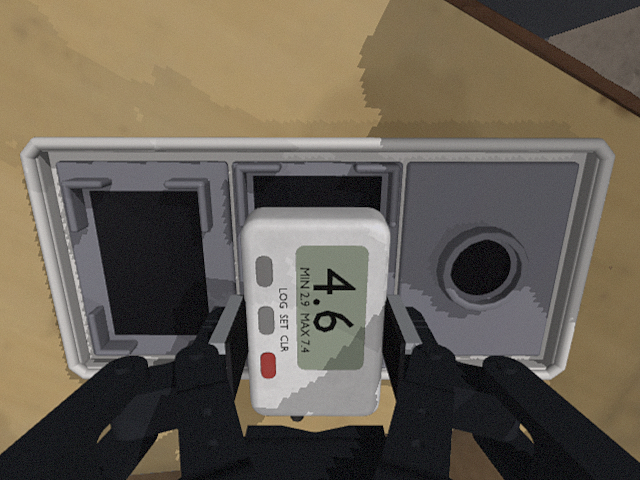

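The logger is aligned over the middle nest, its stub at (300,415) on the far side. I'll bias it 3 mm toward the robot and lower it.

drive_tool(
  translation=[
    [0.0025,0.0015,0.015],
    [0,0,0.015],
    [0,0,0.01],
    [0,0,0.0095],
    [0,0,0],
    [0,0,0],
  ],
  rot=[
    [0,0,0],
    [0,0,0],
    [0,0,0],
    [0,0,0],
    [0,0,0],
    [0,0,0],
  ],
  claw=[0.04,0.04,0.04,0.04,0.04,0.04],
)

```text
clock: 8.6
tcp_pos: [0.469, -0.1484, 0.0848]
tool_rot: [-0.0, -0.229, 0.973, -0.0]
contact_force: [-2.7, 1.0, 5.4]
finger_gap: 0.0524
grasp_force: 47.7
```

drive_tool(
  translation=[
    [0,0,0.001],
    [0,0,0],
    [0,0,0],
    [0,0,-0.02],
    [0,0,-0.04],
    [0,0,-0.04],
    [0,0,0],
    [0,0,0],
  ],
  rot=[
    [0,0,0],
    [0,0,0],
    [0,0,0],
    [0,0,0],
    [0,0,0],
    [0,0,0],
    [0,0,0],
    [0,0,0],
  ],
  claw=[0.064,0.064,0.064,0.064,0.064,0.064,0.064,0.064],
)

```text
clock: 9.4
tcp_pos: [0.4694, -0.1481, 0.1847]
tool_rot: [0.001, -0.23, 0.973, -0.001]
contact_force: [-0.0, 0.4, -0.7]
finger_gap: 0.0638
grasp_force: 0.0
```

```bash
python3 - <<'E'
from m import *
im,d=imaging.camera('wrist');save('w4',im)
W=world('wrist',d)
c=np.radians(26.6);R=np.array([[np.cos(c),np.sin(c)],[-np.sin(c),np.cos(c)]])
q=(W[...,:2]-[.4716,-.1475])@R.T
m=(d>0)&(W[...,2]>.024)&(W[...,2]<.04)&(abs(q[...,0])<.07)&(abs(q[...,1])<.05)
P=W[m];print(cv2.minAreaRect((q[m]*1000).astype(np.float32)),P[:,2].mean(),np.linalg.lstsq(np.c_[P[:,:2],np.ones(len(P))],P[:,2],rcond=None)[0])
rect('top','carton_mid',.022,.05)
togo(.621,-.331,.08,13.2)
E
```

```text
((-4.146797180175781, 1.8393974304199219), (53.71095657348633, 85.49137878417969), 89.94279479980469) 0.02616264450616854 [-0.00275583  0.00123142  0.02762642]
carton_mid top 0.8 c [ 620.1 -330.8] size [75.5 46.8] long-axis deg 13.4 z95 0.0376 med [ 0.6193 -0.33    0.0331] 692
t 9.55 tcp [ 0.4678 -0.1473  0.1816] yaw -153.4 j6 -2.49 tilt [-0.003  0.001 -1.   ] shift mm [ -55.  -232.9   46.9] ('turn z deg', np.float64(13.4)) gap 0.0644 F [-0.4 -0.6  0.6]
  shift in turned axes [-107.2 -213.8   47.6]
```

View pics/w4.png

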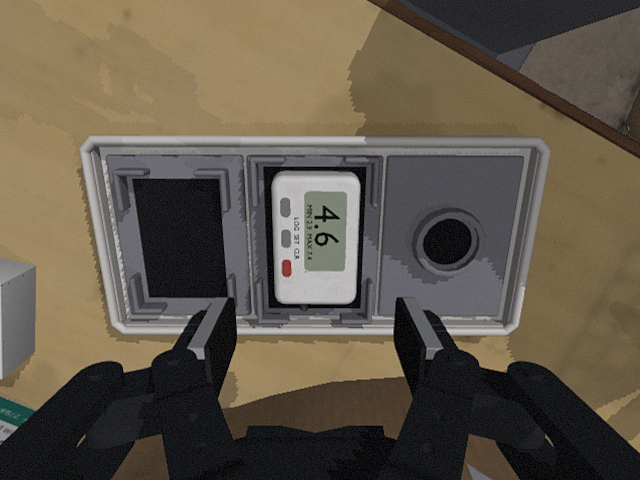

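The logger is seated at (315,240), centred to within about 4 mm and level. Next, the carton.

drive_tool(
  translation=[
    [0,0,0],
    [0,0,0],
    [-0.0175,-0.0355,0],
    [-0.0175,-0.0355,0],
    [-0.0175,-0.0355,0],
    [-0.0175,-0.0355,0],
    [-0.0175,-0.0355,0],
    [-0.0175,-0.0355,0],
  ],
  rot=[
    [0,0,6.7],
    [0,0,6.6],
    [0,0,0],
    [0,0,0],
    [0,0,0],
    [0,0,0],
    [0,0,0],
    [0,0,0],
  ],
  claw=[0.085,0.085,0.085,0.085,0.085,0.085,0.085,0.085],
)

```text
clock: 10.35
tcp_pos: [0.6199, -0.3318, 0.1805]
tool_rot: [-0.001, -0.115, 0.993, 0.001]
contact_force: [0.4, -0.0, 0.2]
finger_gap: 0.0852
grasp_force: 0.0
```

drive_tool(
  translation=[
    [0,0,0],
    [0,0,0],
    [0,0,0],
  ],
  rot=[
    [0,0,0],
    [0,0,0],
    [0,0,0],
  ],
  claw=[0.085,0.085,0.085],
)

```text
clock: 10.65
tcp_pos: [0.6189, -0.33, 0.1819]
tool_rot: [-0.001, -0.116, 0.993, 0.001]
contact_force: [-0.3, 0.1, 1.0]
finger_gap: 0.0854
grasp_force: 0.0
```

```bash
python3 - <<'E'
from m import *
im,d=imaging.camera('wrist')
W=world('wrist',d);m=(d>0)&(W[...,2]>.026)&(W[...,2]<.042)&(abs(W[...,0]-.62)<.06)&(abs(W[...,1]+.331)<.06)
P=W[m];print(cv2.minAreaRect((P[:,:2]*1000).astype(np.float32)),P[:,2].mean(),len(P))
togo(.620,-.331,.026,13.3)
E
```

```text
((622.93994140625, -330.77838134765625), (75.63729095458984, 46.499385833740234), 13.442394256591797) 0.0336258152363258 8747
t 10.7 tcp [ 0.619  -0.3298  0.1824] yaw -166.7 j6 -2.4 tilt [-0.002  0.001 -1.   ] shift mm [ -0.8  -1.6 102.4] ('turn z deg', np.float64(-0.0)) gap 0.0848 F [ 0.   1.1 -0.1]
  shift in turned axes [ -0.7  -1.4 102.4]
```

drive_tool(
  translation=[
    [-0.0025,-0.002,0.03],
    [0,0,0.035],
    [0,0,0.025],
    [0,0,0.0125],
    [0,0,0],
    [0,0,0],
    [0,0,0],
    [0,0,0],
  ],
  rot=[
    [0,0,0],
    [0,0,0],
    [0,0,0],
    [0,0,0],
    [0,0,0],
    [0,0,0],
    [0,0,0],
    [0,0,0],
  ],
  claw=[0.085,0.085,0.085,0.085,0.085,0.03,0.03,0.03],
  squeeze=30,
)

```text
clock: 11.5
tcp_pos: [0.6238, -0.333, 0.0834]
tool_rot: [0.001, -0.116, 0.993, -0.001]
contact_force: [1.6, -0.7, 0.7]
finger_gap: 0.0454
grasp_force: 32.4
```

drive_tool(
  translation=[
    [0,0,0],
    [0,0,0],
    [0,0,0],
    [0,0,-0.02],
    [0,0,-0.02],
    [0,0,-0.02],
    [0,0,0],
    [0,0,0],
  ],
  rot=[
    [0,0,0],
    [0,0,0],
    [0,0,0],
    [0,0,0],
    [0,0,0],
    [0,0,0],
    [0,0,0],
    [0,0,0],
  ],
  claw=[0.03,0.03,0.03,0.03,0.03,0.03,0.03,0.03],
)

```text
clock: 12.3
tcp_pos: [0.6232, -0.3327, 0.1425]
tool_rot: [0.001, -0.116, 0.993, -0.001]
contact_force: [-0.3, 0.2, -2.1]
finger_gap: 0.0455
grasp_force: 32.5
```

```bash
python3 - <<'E'
from m import *
togo(.511,-.2285,.08,26.6)
E
```

```text
t 12.3 tcp [ 0.6232 -0.3327  0.1425] yaw -166.7 j6 -2.4 tilt [ 0.002 -0.001 -1.   ] shift mm [ 85.3 127.2   8.1] ('turn z deg', np.float64(-13.3)) gap 0.0455 F [-0.3  0.2 -2.1]
  shift in turned axes [ 53.7 143.4   8.5]
```

drive_tool(
  translation=[
    [0,0,0],
    [0,0,0],
    [0.0134,0.036,0],
    [0.0134,0.036,0],
    [0.0134,0.036,0],
    [0.0134,0.036,0],
    [0,0,0],
    [0,0,0],
  ],
  rot=[
    [0,0,-6.7],
    [0,0,-6.6],
    [0,0,0],
    [0,0,0],
    [0,0,0],
    [0,0,0],
    [0,0,0],
    [0,0,0],
  ],
  claw=[0.03,0.03,0.03,0.03,0.03,0.03,0.03,0.03],
)

```text
clock: 13.1
tcp_pos: [0.5093, -0.2267, 0.1396]
tool_rot: [-0.001, -0.23, 0.973, 0.001]
contact_force: [0.5, 0.4, -1.0]
finger_gap: 0.0456
grasp_force: 32.4
```

```bash
python3 - <<'E'
from m import *
im,d=imaging.camera('wrist');save('w5',im)
togo(.5115,-.2285,.0375,26.6)
E
```

```text
t 13.15 tcp [ 0.5104 -0.2276  0.1405] yaw -153.4 j6 -2.59 tilt [-0. -0. -1.] shift mm [-0.6 -1.3 49. ] ('turn z deg', np.float64(-0.0)) gap 0.0454 F [ 0.4 -0.  -0.9]
  shift in turned axes [-0.6 -1.3 49. ]
```

View pics/w5.png

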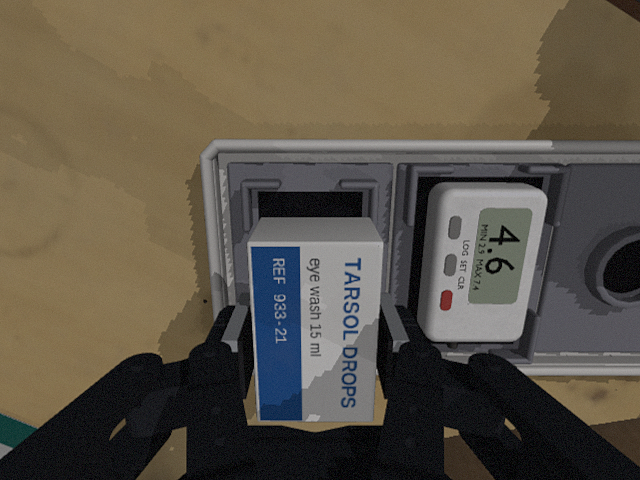

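The carton at (315,320) is lined up over its nest. Lowering.

drive_tool(
  translation=[
    [-0.0006,-0.0013,0.015],
    [0,0,0.015],
    [0,0,0.01],
    [0,0,0.0085],
    [0,0,0],
    [0,0,0],
  ],
  rot=[
    [0,0,0],
    [0,0,0],
    [0,0,0],
    [0,0,0],
    [0,0,0],
    [0,0,0],
  ],
  claw=[0.03,0.03,0.03,0.03,0.03,0.03],
)

```text
clock: 13.75
tcp_pos: [0.5115, -0.2285, 0.0917]
tool_rot: [-0.0, -0.23, 0.973, 0.0]
contact_force: [-0.6, 0.1, -0.7]
finger_gap: 0.0453
grasp_force: 33.4
```

drive_tool(
  translation=[
    [0,0,0],
    [0,0,0],
    [0,0,0],
    [0,0,-0.02],
    [0,0,-0.04],
    [0,0,-0.04],
    [0,0,0],
    [0,0,0],
  ],
  rot=[
    [0,0,0],
    [0,0,0],
    [0,0,0],
    [0,0,0],
    [0,0,0],
    [0,0,0],
    [0,0,0],
    [0,0,0],
  ],
  claw=[0.055,0.055,0.055,0.055,0.055,0.055,0.055,0.055],
)

```text
clock: 14.55
tcp_pos: [0.5122, -0.2288, 0.1941]
tool_rot: [0.001, -0.23, 0.973, -0.001]
contact_force: [0.8, 0.8, -1.3]
finger_gap: 0.055
grasp_force: 0.0
```

```bash
python3 - <<'E'
from m import *
im,d=imaging.camera('wrist')
W=world('wrist',d)
c=np.radians(26.6);R=np.array([[np.cos(c),np.sin(c)],[-np.sin(c),np.cos(c)]])
q=(W[...,:2]-[.5115,-.2285])@R.T
m=(d>0)&(W[...,2]>.034)&(W[...,2]<.06)&(abs(q[...,0])<.06)&(abs(q[...,1])<.045)
P=W[m];print(cv2.minAreaRect((q[m]*1000).astype(np.float32)),P[:,2].mean(),np.linalg.lstsq(np.c_[P[:,:2],np.ones(len(P))],P[:,2],rcond=None)[0])
imaging.camera('side')
for n in ('top','side'):
  im,d=imaging.camera(n);W=world(n,d);m=(d>0)&(W[...,2]>.012)&(W[...,2]<.07)&(np.hypot(W[...,0]-.55,W[...,1]+.44)<.03)
  P=W[m];print(n,m.sum(),np.median(P,0) if m.any() else '',P.min(0) if m.any() else '',P.max(0) if m.any() else '')
togo(.552,-.439,.12,26.6)
E
```

```text
((-1.7468643188476562, 1.529611587524414), (46.453453063964844, 75.13226318359375), 89.92687225341797) 0.04022220213391979 [-0.00064432  0.00649293  0.04203562]
top 112 [ 0.54967603 -0.42962232  0.04739225] [ 0.54167238 -0.44236693  0.01259576] [ 0.5609751  -0.42271351  0.05930759]
side 436 [ 0.54789675 -0.43877264  0.03522555] [ 0.54184641 -0.44491574  0.01228987] [ 0.56108676 -0.4248569   0.05693454]
t 14.75 tcp [ 0.5106 -0.2279  0.1904] yaw -153.4 j6 -2.59 tilt [-0.003  0.002 -1.   ] shift mm [  57.3 -207.4   15.9] ('turn z deg', np.float64(-0.0)) gap 0.0548 F [-0.  -1.2 -0.8]
  shift in turned axes [  57.5 -207.3   16.4]
```

Carton seated, offset under 3 mm. Now over the small white vial.

drive_tool(
  translation=[
    [0.0113,-0.0403,0],
    [0.0113,-0.0403,0],
    [0.0113,-0.0403,0],
    [0.0113,-0.0403,0],
    [0.0113,-0.0403,0],
    [0,0,0],
    [0,0,0],
    [0,0,0],
  ],
  rot=[
    [0,0,0],
    [0,0,0],
    [0,0,0],
    [0,0,0],
    [0,0,0],
    [0,0,0],
    [0,0,0],
    [0,0,0],
  ],
  claw=[0.055,0.055,0.055,0.055,0.055,0.055,0.055,0.055],
)

```text
clock: 15.55
tcp_pos: [0.5507, -0.4327, 0.191]
tool_rot: [-0.001, -0.23, 0.973, 0.001]
contact_force: [0.5, 0.3, 1.3]
finger_gap: 0.0548
grasp_force: 0.0
```

```bash
python3 - <<'E'
from m import *
im,d=imaging.camera('wrist');save('w6',im)
W=world('wrist',d)
for zl,zh in ((.048,.07),(.015,.045)):
  m=(d>0)&(W[...,2]>zl)&(W[...,2]<zh)&(np.hypot(W[...,0]-.55,W[...,1]+.434)<.03)
  P=W[m];print(m.sum());
  if m.any(): print(cv2.minEnclosingCircle((P[:,:2]*1000).astype(np.float32)),P[:,2].max(),proj('wrist',np.median(P,0)))
togo(.551,-.434,.035,26.6)
E
```

```text
743
((553.6058959960938, -432.8100280761719), 9.09185791015625) 0.056941958577890556 [311.23470503 259.45450102]
557
((552.660888671875, -433.0597229003906), 10.241551399230957) 0.044983275654469135 [310.85035774 236.58949326]
t 15.6 tcp [ 0.5508 -0.4325  0.1915] yaw -153.4 j6 -2.81 tilt [-0.001  0.001 -1.   ] shift mm [  0.4  -1.6 102.5] ('turn z deg', np.float64(0.0)) gap 0.0549 F [ 0.1 -0.7  0. ]
  shift in turned axes [  0.5  -1.4 102.5]
```

View pics/w6.png

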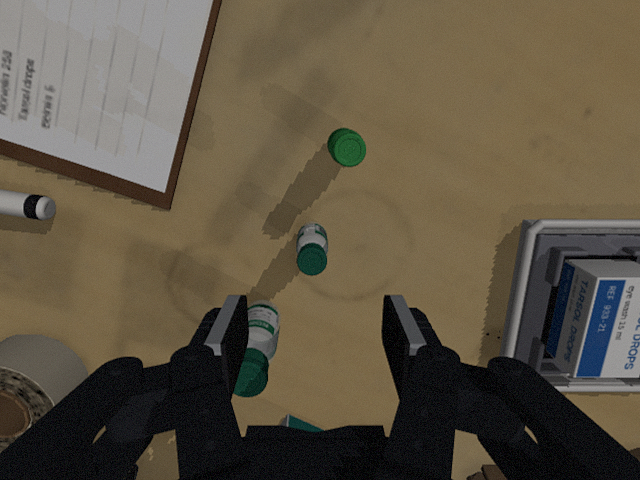

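The small white vial is at (312,250) between the fingers' line, with the green one (346,147) and the big one (258,345) clear. Grasping.

drive_tool(
  translation=[
    [-0.002,-0.0017,0.03],
    [0,0,0.035],
    [0,0,0.025],
    [0,0,0.0145],
    [0,0,0],
    [0,0,0],
    [0,0,0],
    [0,0,0],
  ],
  rot=[
    [0,0,0],
    [0,0,0],
    [0,0,0],
    [0,0,0],
    [0,0,0],
    [0,0,0],
    [0,0,0],
    [0,0,0],
  ],
  claw=[0.055,0.055,0.055,0.055,0.055,0.01,0.01,0.01],
  squeeze=25,
)

```text
clock: 16.4
tcp_pos: [0.5547, -0.4354, 0.0905]
tool_rot: [0.001, -0.23, 0.973, -0.002]
contact_force: [0.5, 0.5, 3.9]
finger_gap: 0.0198
grasp_force: 24.5
```

drive_tool(
  translation=[
    [0,0,0],
    [0,0,0],
    [0,0,0],
    [0,0,0],
    [0,0,-0.03],
    [0,0,-0.04],
    [0,0,-0.03],
    [0,0,0],
  ],
  rot=[
    [0,0,0],
    [0,0,0],
    [0,0,0],
    [0,0,0],
    [0,0,0],
    [0,0,0],
    [0,0,0],
    [0,0,0],
  ],
  claw=[0.01,0.01,0.01,0.01,0.01,0.01,0.01,0.01],
)

```text
clock: 17.2
tcp_pos: [0.5558, -0.4367, 0.1954]
tool_rot: [0.003, -0.23, 0.973, -0.005]
contact_force: [1.2, 0.2, 0.8]
finger_gap: 0.0191
grasp_force: 24.5
```

```bash
python3 - <<'E'
from m import *
togo(.430,-.066,.134,26.6)
im,d=imaging.camera('wrist');save('w7',im)
# well rim circle later; check held vial axis
W=world('wrist',d);s=arm.read_state()
m=(d>0)&(W[...,2]>.06)&(W[...,2]<.17)&(np.hypot(W[...,0]-s['tcp_pos'][0],W[...,1]-s['tcp_pos'][1])<.014)
P=W[m];print(m.sum(),P.mean(0),P.min(0),P.max(0))
E
```

```text
t 17.2 tcp [ 0.5558 -0.4367  0.1954] yaw -153.4 j6 -2.81 tilt [ 0.008 -0.008 -1.   ] shift mm [-53.3 387.9   3.3] ('turn z deg', np.float64(-0.0)) gap 0.0191 F [1.2 0.2 0.8]
  shift in turned axes [-53.5 387.8   7.4]
6735 [ 0.55163215 -0.4374236   0.14437024] [ 0.54152924 -0.44979036  0.10157933] [ 0.56816212 -0.42185214  0.16989259]
```

View pics/w7.png

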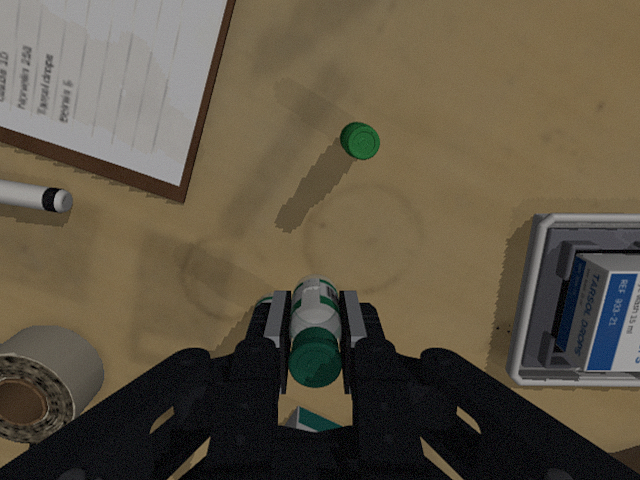

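The vial is held upright at (315,335). On to the well.

drive_tool(
  translation=[
    [-0.0067,0.045,0],
    [-0.0067,0.049,0],
    [-0.0067,0.049,0],
    [-0.0067,0.049,0],
    [-0.0067,0.049,0],
    [-0.0067,0.049,0],
    [-0.0067,0.049,0],
    [-0.0067,0.045,0],
  ],
  rot=[
    [0,0,0],
    [0,0,0],
    [0,0,0],
    [0,0,0],
    [0,0,0],
    [0,0,0],
    [0,0,0],
    [0,0,0],
  ],
  claw=[0.01,0.01,0.01,0.01,0.01,0.01,0.01,0.01],
)

```text
clock: 18.05
tcp_pos: [0.4278, -0.0651, 0.186]
tool_rot: [-0.001, -0.23, 0.973, 0.001]
contact_force: [0.5, 0.5, -0.1]
finger_gap: 0.0198
grasp_force: 24.6
```

drive_tool(
  translation=[
    [0,0,0],
    [0,0,0],
    [0,0,0],
    [0,0,0],
  ],
  rot=[
    [0,0,0],
    [0,0,0],
    [0,0,0],
    [0,0,0],
  ],
  claw=[0.01,0.01,0.01,0.01],
)

```text
clock: 18.45
tcp_pos: [0.4301, -0.0681, 0.1877]
tool_rot: [-0.0, -0.229, 0.973, 0.0]
contact_force: [-0.5, 0.0, 0.8]
finger_gap: 0.0195
grasp_force: 24.7
```

```bash
python3 - <<'E'
from m import *
im,d=imaging.camera('wrist');save('w8',im)
togo(.4305,-.0665,.042,26.6)
W=world('wrist',d);s=arm.read_state()
z=W[...,2]
m=(d>0)&(z>.07)&(z<.17)&(np.hypot(W[...,0]-s['tcp_pos'][0],W[...,1]-s['tcp_pos'][1])<.016)
P=W[m];print('vial',P.min(0),P.max(0))
m=(d>0)&(z>.0135)&(z<.025)&(np.hypot(W[...,0]-.4305,W[...,1]+.0665)<.032)
P=W[m];print('rim',m.sum(),P.min(0),P.max(0),cv2.minEnclosingCircle((P[:,:2]*1000).astype(np.float32)))
E
```

```text
t 18.5 tcp [ 0.4301 -0.0682  0.1878] yaw -153.5 j6 -2.36 tilt [-0.001  0.    -1.   ] shift mm [-1.1  1.3 91.8] ('turn z deg', np.float64(-0.1)) gap 0.0196 F [-0.1  0.4  0. ]
  shift in turned axes [-1.1  1.3 91.8]
vial [ 0.41470553 -0.08369187  0.09754638] [ 0.4449963  -0.05263773  0.16964444]
rim 1312 [ 0.40886459 -0.08955766  0.01350612] [ 0.45515348 -0.04322996  0.01852161] ((432.11590576171875, -66.66570281982422), 23.552169799804688)
```

View pics/w8.png

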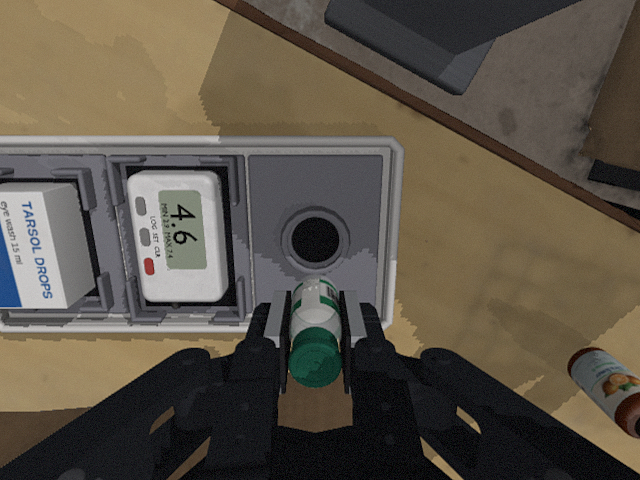

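The vial at (315,330) is over the well (315,240 in view, matching in xy to within about 2 mm). Lowering.

drive_tool(
  translation=[
    [-0.002,0.001,0.03],
    [0,0,0.03],
    [0,0,0.015],
    [0,0,0.01],
    [0,0,0.0055],
    [0,0,0],
    [0,0,0],
  ],
  rot=[
    [0,0,0],
    [0,0,0],
    [0,0,0],
    [0,0,0],
    [0,0,0],
    [0,0,0],
    [0,0,0],
  ],
  claw=[0.01,0.01,0.01,0.01,0.01,0.01,0.01],
)

```text
clock: 19.2
tcp_pos: [0.4323, -0.0661, 0.0988]
tool_rot: [0.001, -0.229, 0.973, -0.001]
contact_force: [-2.2, -0.2, 4.8]
finger_gap: 0.0199
grasp_force: 25.8
```

drive_tool(
  translation=[
    [0,0,0],
    [0,0,0],
    [0,0,0],
    [0,0,0],
    [0,0,0],
    [0,0,-0.02],
    [0,0,-0.03],
    [0,0,-0.04],
  ],
  rot=[
    [0,0,0],
    [0,0,0],
    [0,0,0],
    [0,0,0],
    [0,0,0],
    [0,0,0],
    [0,0,0],
    [0,0,0],
  ],
  claw=[0.022,0.026,0.034,0.045,0.045,0.045,0.045,0.045],
)

```text
clock: 20.0
tcp_pos: [0.4298, -0.0649, 0.1864]
tool_rot: [-0.002, -0.23, 0.973, 0.001]
contact_force: [1.3, 0.1, -0.0]
finger_gap: 0.0452
grasp_force: 0.0
```

drive_tool(
  translation=[
    [0,0,-0.04],
    [0,0,-0.03],
    [0,0,0],
    [0,0,0],
  ],
  rot=[
    [0,0,0],
    [0,0,0],
    [0,0,0],
    [0,0,0],
  ],
  claw=[0.045,0.045,0.045,0.045],
)

```text
clock: 20.4
tcp_pos: [0.4314, -0.0654, 0.258]
tool_rot: [0.001, -0.23, 0.973, -0.0]
contact_force: [-0.2, -0.2, -1.1]
finger_gap: 0.045
grasp_force: 0.0
```

```bash
python3 - <<'E'
from m import *
im,d=imaging.camera('wrist');save('w9',im)
W=world('wrist',d);z=W[...,2]
for a,b in ((.05,.08),(.03,.045)):
  m=(d>0)&(z>a)&(z<b)&(np.hypot(W[...,0]-.4315,W[...,1]+.0666)<.03);P=W[m]
  if m.any(): print(m.sum(),cv2.minEnclosingCircle((P[:,:2]*1000).astype(np.float32)),P[:,2].max())
im,d=imaging.camera('side');save('s9',im)
print(arm.read_state()['tcp_pos'])
E
```

```text
497 ((430.21331787109375, -65.69391632080078), 9.005324363708496) 0.06428608154331467
182 ((429.8617248535156, -65.92018127441406), 10.246824264526367) 0.04497659427567802
[ 0.43046135 -0.06509139  0.25573209]
```

View pics/w9.png

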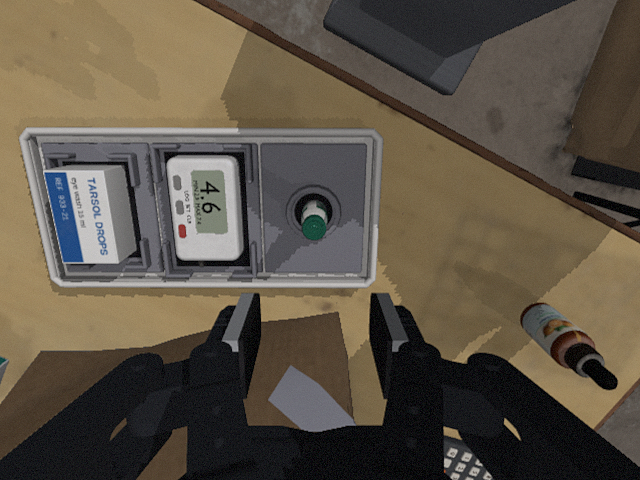

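View pics/s9.png

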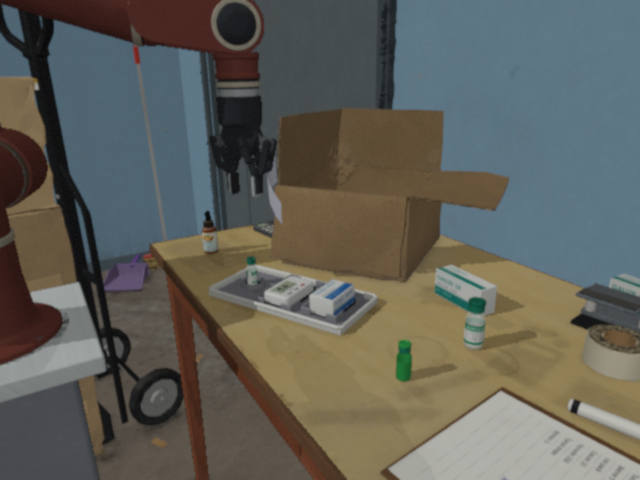

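The wrist view shows all three seated: carton at (90,215), logger at (207,207) and the vial upright in its well (314,220), top at 64 mm (9 + 55 mm). In the side view the other items stand where they were and the arm touches nothing. Handing in.

```bash
python3 -c "
from plant import arm
print(arm.sign_off())"
```

```text
the job is handed in; nothing more can be done
None
```

The logger, short carton and small white vial are each in their own tray nests. By the last measurements they sit within about 5 mm of centre, flat or upright, and the other items look untouched in the final pictures. I handed the job in at about 20 s; no verdict came back.

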